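# Load the decorating turntable and hold its index plunger back

## Robot

A 7-joint arm with a two-finger parallel gripper is mounted at the origin on the work surface. World frame = base frame: x ahead of the robot, y to its left, z up, the work surface at z = 0. Lengths are in m, angles in rad, forces in N, time in s.
With the tool pointing down it reaches from about 0.425 to 0.925 m from the base axis. Payload 6.8 kg.
Tool frame: the origin (TCP) lies on the mounting face of the last link; the fingertips stand 173 mm ahead of it and the grasp point (between the pads) lies 155 mm ahead of it; y points along the fingers, x is the direction in which the jaws open and shut, and the axes are right-handed (so a half turn about y gives the same grasp; the last joint's range is limited). The gripper opens to 85 mm and grips with 20 to 120 N. Pads are 22 mm wide; open, the fingers measure 114 mm over their backs; the gripper's body (76 mm by 85 mm) begins 54 mm behind the grasp point. The pads swing forward as they close: fully open they stand 13 mm farther back than shut.
Start: joints at [-1.384, 0.477, 0.022, 1.555, -0.011, 1.109, -0.083], TCP at [0.196, 0.646, 0.405] pointing down, gripper open.
Joint ranges: [-2.96, 2.96], [-0.34, 2.1], [-1.41, 1.46], [0.24, 2.44], [-1.37, 4.51], [0.17, 1.92], [-2.96, 2.96]. Speed limits (rad/s): [2.39, 2.39, 3.14, 3.14, 3.14, 3.14, 3.14].

## Interface

Orientations are given as a rotation vector (axis times angle).
In Python, from bench import r gives the robot as it stands.
- The arm moves only by the tool step_arm, never from a script. Its arguments are lists of equal length, an entry for each row: "xyz": the shift along the tool's x, y, z scaled (see below), a list of three; "rotation": the turn, a rotation vector about the tool's x, y, z scaled (see below), a list of three. A call has 1 to 20 rows; each row is the pose to reach, as a shift and turn from the pose measured when the call began, along the tool's axes at that moment; what a row does not reach only later rows make up. The controller multiplies each number of a shift by 30 cm and each number of a turn by 90 degrees. A row lasts 1/8 s, in which the tool goes at most 62.5 mm and 10.7 degrees, less where a joint would pass 70% of its speed; a pose out of reach is approached as far as the arm can. A call with a number of a shift or a turn outside -1 to 1 is refused whole. A call with a gripper value outside its range is refused whole. "grip" is the closure, from 0 (fully open) to 1 (shut), set as the call begins (left out, the last holds). The fingers move at their own pace and stop on an object; "force" is the grip in N (left out, the last holds). Time passes only in rows, so rows that repeat a pose let the fingers close. It gives the time, the measured TCP pose, the force and the opening at its end, in the units of the state.
- r.get_obs(): the state, without advancing time (a new reading comes with each control period).
- r.grab_frame(name): name is "scene" or "side" or "wrist"; returns a dict with "pixels" (400x640x3 uint8, red, green, blue), "fx", "fy", "cx", "cy" (pixels), "position" and "attitude" of the camera in the world; the wrist camera has in their place "mount" (4x4, takes a point from camera to tool coordinates, whose origin is the TCP and whose axes are the tool frame's). Camera axes: x right, y down, z forward; pixel columns grow to the right and rows downward; lengths in m; the calibration is good to about 2 mm. A picture is of the moment at which its call begins: read the wrist's pose just before it. There is no depth.
- r.hand_in(): hands the job in, once; it reports no verdict.
The state is a dict: "clock": time; "joints": joint angles; "qvel": joint speeds; "tau": joint torques, N m; "tcp_pos": TCP position; "orientation": TCP orientation; "contact_force": force on the tool from outside, world axes, zero at the start; "moment": the same for the moment, N m; "grip_width": finger opening in m.
Only numpy, scipy, OpenCV 4.12 (cv2) and the standard library are available. Lean on these libraries where they do the work, as an engineer would, in place of code of your own. Each camera call takes 0.05 s, during which the arm holds its last target.

## Task

While the decorating turntable is still locked, take the three white vases from the ware board and stand each upright in an empty rubber ring on it, setting them down gently: the tall one in the inner circle, the two short ones in the outer circle, leaving the vases already there, the mug, the paint bottle and the palette where they are and knocking nothing over. Then pull the red knob of the sprung index plunger straight up as far as it goes, so that its pin is clear of the wheel, and keep holding it there for me to turn the wheel: finish while still holding the knob up.

Things in the scene. Friction and masses are not known exactly. Their poses are not given: they have to be found in the camera images.
- turntable: decorating turntable: grey cast foot fixed on the bench, bare-metal head 348 mm wide, upper surface 64 mm above the bench, 24 black index holes near the rim. Origin on its axis at bench height, z up. Towards -y, 158 mm from the axis, the index plunger stands on a grey bracket 44 mm wide (along x), top 80 mm above the bench. Inner rings lie at -x and +x, outer rings on the diagonals.
- wheel_centre (a point): centre of the turntable's head, on its upper surface
- inner1 (a point): centre of one of the two inner black rubber locating rings on the turntable's head, at the height of the metal surface inside the ring (where a vase's underside rests), 42 mm from the wheel's centre. Each ring is 4 mm high, 47 mm inside, 55 mm outside, so a vase has 3.5 mm of play all round. Axes as those of the turntable.
- inner2 (a point): centre of one of the two inner black rubber locating rings on the turntable's head, at the height of the metal surface inside the ring (where a vase's underside rests), 42 mm from the wheel's centre. Each ring is 4 mm high, 47 mm inside, 55 mm outside, so a vase has 3.5 mm of play all round. Axes as those of the turntable.
- outer1 (a point): centre of one of the four outer black rubber locating rings on the turntable's head, at the height of the metal surface inside the ring (where a vase's underside rests), 117 mm from the wheel's centre. Each ring is 4 mm high, 47 mm inside, 55 mm outside, so a vase has 3.5 mm of play all round. Axes as those of the turntable.
- outer2 (a point): centre of one of the four outer black rubber locating rings on the turntable's head, at the height of the metal surface inside the ring (where a vase's underside rests), 117 mm from the wheel's centre. Each ring is 4 mm high, 47 mm inside, 55 mm outside, so a vase has 3.5 mm of play all round. Axes as those of the turntable.
- outer3 (a point): centre of one of the four outer black rubber locating rings on the turntable's head, at the height of the metal surface inside the ring (where a vase's underside rests), 117 mm from the wheel's centre. Each ring is 4 mm high, 47 mm inside, 55 mm outside, so a vase has 3.5 mm of play all round. Axes as those of the turntable.
- outer4 (a point): centre of one of the four outer black rubber locating rings on the turntable's head, at the height of the metal surface inside the ring (where a vase's underside rests), 117 mm from the wheel's centre. Each ring is 4 mm high, 47 mm inside, 55 mm outside, so a vase has 3.5 mm of play all round. Axes as those of the turntable.
- tall_vase: white bisque bud vase, straight round body 40 mm wide, neck and mouth 22 to 26 mm, tapering to a 31 mm foot over the lowest 6 mm. Origin at the centre of its underside, z up along its axis. The TALL one: 78 mm high, straight body from 6 to 60 mm above its underside, about 0.1 kg. Starts upright on the ware board.
- short_vase_a: white bisque bud vase, straight round body 40 mm wide, neck and mouth 22 to 26 mm, tapering to a 31 mm foot over the lowest 6 mm. Origin at the centre of its underside, z up along its axis. A SHORT one: 60 mm high, straight body from 6 to 42 mm above its underside, about 0.08 kg. Starts upright on the ware board.
- short_vase_b: white bisque bud vase, straight round body 40 mm wide, neck and mouth 22 to 26 mm, tapering to a 31 mm foot over the lowest 6 mm. Origin at the centre of its underside, z up along its axis. A SHORT one, same as short_vase_a: 60 mm high. Starts upright on the ware board.
- tall_loaded: white bisque bud vase, straight round body 40 mm wide, neck and mouth 22 to 26 mm, tapering to a 31 mm foot over the lowest 6 mm. Origin at the centre of its underside, z up along its axis. A tall one, 78 mm high, already standing in one of the inner rings.
- short_loaded: white bisque bud vase, straight round body 40 mm wide, neck and mouth 22 to 26 mm, tapering to a 31 mm foot over the lowest 6 mm. Origin at the centre of its underside, z up along its axis. A short one, 60 mm high, already standing in one of the outer rings.
- ware_board: plywood ware board 340 x 110 mm (x, y), 18 mm thick, fixed on the bench left of the turntable, with the three unsorted vases in a row along its x axis, in any order. Origin at the centre of its underside.
- knob: red fluted knob of the index plunger, upright cylinder 32 mm wide, 26 mm high. Origin at its centre on the plunger's axis (113 mm above the bench when seated), z up along the pull. Below it a 20 mm wide sleeve stands 18 mm up from the bracket's top, with a nut 26 mm wide and 7 mm high at its foot; nothing else is near the knob.
- plunger (a joint): travel of the sprung index plunger in m: 0 = pin seated 10 mm deep in its index hole (wheel locked), grows as the knob is pulled straight up, stops hard at 0.015. The spring pulls it back down with about 6 N at 0 and 12 N at 0.015, plus about 1 N of weight; it springs home when let go.
- pin_tip (a point): lower end of the plunger's steel pin (12 mm in diameter); it is clear of the wheel when it is above the wheel's upper surface
- mug: dark blue mug, 84 mm wide, 80 mm high, standing on the bench; bystander, not to be moved. Origin at the centre of its underside
- paint_bottle: small yellow paint bottle, 38 mm in diameter, 75 mm high, standing on the bench; bystander, not to be moved. Origin at the centre of its underside
- palette: flat white round paint palette, 120 mm in diameter, 6 mm thick, lying on the bench; bystander, not to be moved. Origin at the centre of its underside
There are look-alikes about, which are no part of the job. What is shaped like the tall_vase but green, orange or pink is not meant.

How it is judged:
On the way, in this order (a step that is already met when the one before it is completed fails the run):
1. all three vases stand in their right rings, released, with the plunger still seated (((horizontal distance between tall_vase and inner1 below 0.008 m and z of tall_vase in the frame of inner1 below 0.003 m) or (horizontal distance between tall_vase and inner2 below 0.008 m and z of tall_vase in the frame of inner2 below 0.003 m)) and angle between each of tall_vase, short_vase_a, short_vase_b, tall_loaded, short_loaded's own z axis and vertical below 0.08 rad and linear speed of each of tall_vase, short_vase_a, short_vase_b, tall_loaded, short_loaded below 0.03 m/s and contact force between each of tall_vase, short_vase_a, short_vase_b, tall_loaded, short_loaded and the arm below 0.2 N and contact force between each of tall_vase, short_vase_a, short_vase_b, tall_loaded, short_loaded and the fingers below 0.2 N and ((horizontal distance between short_vase_a and outer1 below 0.008 m and z of short_vase_a in the frame of outer1 below 0.003 m) or (horizontal distance between short_vase_a and outer2 below 0.008 m and z of short_vase_a in the frame of outer2 below 0.003 m) or (horizontal distance between short_vase_a and outer3 below 0.008 m and z of short_vase_a in the frame of outer3 below 0.003 m) or (horizontal distance between short_vase_a and outer4 below 0.008 m and z of short_vase_a in the frame of outer4 below 0.003 m)) and ((horizontal distance between short_vase_b and outer1 below 0.008 m and z of short_vase_b in the frame of outer1 below 0.003 m) or (horizontal distance between short_vase_b and outer2 below 0.008 m and z of short_vase_b in the frame of outer2 below 0.003 m) or (horizontal distance between short_vase_b and outer3 below 0.008 m and z of short_vase_b in the frame of outer3 below 0.003 m) or (horizontal distance between short_vase_b and outer4 below 0.008 m and z of short_vase_b in the frame of outer4 below 0.003 m)) and ((horizontal distance between tall_loaded and inner1 below 0.008 m and z of tall_loaded in the frame of inner1 below 0.003 m) or (horizontal distance between tall_loaded and inner2 below 0.008 m and z of tall_loaded in the frame of inner2 below 0.003 m)) and ((horizontal distance between short_loaded and outer1 below 0.008 m and z of short_loaded in the frame of outer1 below 0.003 m) or (horizontal distance between short_loaded and outer2 below 0.008 m and z of short_loaded in the frame of outer2 below 0.003 m) or (horizontal distance between short_loaded and outer3 below 0.008 m and z of short_loaded in the frame of outer3 below 0.003 m) or (horizontal distance between short_loaded and outer4 below 0.008 m and z of short_loaded in the frame of outer4 below 0.003 m)) and value of joint plunger below 0.004 m), for 0.2 s.
2. the plunger is pulled fully back (value of joint plunger above 0.0125 m), for 0.3 s.
At the end, for the whole second after the job is handed in: Fingers hold the red knob (over 2 N) with the plunger at least 12.5 of 15 mm up and its pin above the wheel; tall vases in inner rings, short in outer: upright within 0.08 rad, within 8 mm of the ring centre, down on the metal within 3 mm, at rest, untouched (((horizontal distance between tall_vase and inner1 below 0.008 m and z of tall_vase in the frame of inner1 below 0.003 m) or (horizontal distance between tall_vase and inner2 below 0.008 m and z of tall_vase in the frame of inner2 below 0.003 m)) and angle between each of tall_vase, short_vase_a, short_vase_b, tall_loaded, short_loaded's own z axis and vertical below 0.08 rad and linear speed of each of tall_vase, short_vase_a, short_vase_b, tall_loaded, short_loaded below 0.03 m/s and contact force between each of tall_vase, short_vase_a, short_vase_b, tall_loaded, short_loaded and the arm below 0.2 N and contact force between each of tall_vase, short_vase_a, short_vase_b, tall_loaded, short_loaded and the fingers below 0.2 N and ((horizontal distance between short_vase_a and outer1 below 0.008 m and z of short_vase_a in the frame of outer1 below 0.003 m) or (horizontal distance between short_vase_a and outer2 below 0.008 m and z of short_vase_a in the frame of outer2 below 0.003 m) or (horizontal distance between short_vase_a and outer3 below 0.008 m and z of short_vase_a in the frame of outer3 below 0.003 m) or (horizontal distance between short_vase_a and outer4 below 0.008 m and z of short_vase_a in the frame of outer4 below 0.003 m)) and ((horizontal distance between short_vase_b and outer1 below 0.008 m and z of short_vase_b in the frame of outer1 below 0.003 m) or (horizontal distance between short_vase_b and outer2 below 0.008 m and z of short_vase_b in the frame of outer2 below 0.003 m) or (horizontal distance between short_vase_b and outer3 below 0.008 m and z of short_vase_b in the frame of outer3 below 0.003 m) or (horizontal distance between short_vase_b and outer4 below 0.008 m and z of short_vase_b in the frame of outer4 below 0.003 m)) and ((horizontal distance between tall_loaded and inner1 below 0.008 m and z of tall_loaded in the frame of inner1 below 0.003 m) or (horizontal distance between tall_loaded and inner2 below 0.008 m and z of tall_loaded in the frame of inner2 below 0.003 m)) and ((horizontal distance between short_loaded and outer1 below 0.008 m and z of short_loaded in the frame of outer1 below 0.003 m) or (horizontal distance between short_loaded and outer2 below 0.008 m and z of short_loaded in the frame of outer2 below 0.003 m) or (horizontal distance between short_loaded and outer3 below 0.008 m and z of short_loaded in the frame of outer3 below 0.003 m) or (horizontal distance between short_loaded and outer4 below 0.008 m and z of short_loaded in the frame of outer4 below 0.003 m)) and value of joint plunger above 0.0125 m and contact force between knob and the fingers above 2 N and z of pin_tip in the frame of wheel_centre above 0.001 m); the arm keeps its last pose, push and grip.
It fails at once if the mug, the paint bottle or the palette is moved by more than 30 mm (distance of any of mug, paint_bottle, palette from where it was at the start of the episode above 0.03 m).
It fails at once if a vase already on the turntable is shifted by more than 30 mm (distance of any of tall_loaded, short_loaded from where it was at the start of the episode above 0.03 m).
It fails at once if a vase is dropped (falls freely by more than about 13 mm) or banged down onto the turntable (over 50 N) ((linear speed of tall_vase above 0.5 m/s and contact force between tall_vase and the fingers below 0.05 N) or (linear speed of short_vase_a above 0.5 m/s and contact force between short_vase_a and the fingers below 0.05 N) or (linear speed of short_vase_b above 0.5 m/s and contact force between short_vase_b and the fingers below 0.05 N) or contact force between any of tall_vase, short_vase_a, short_vase_b and turntable above 50 N).
It fails at once if a vase is knocked over (angle between any of tall_vase, short_vase_a, short_vase_b, tall_loaded, short_loaded's own z axis and vertical above 0.7 rad).
It also fails if it takes over 72 s, if anything falls off the work surface, if the arm or the gripper's body presses on something with over 40 N, if the wrist force passes 120 N, or if a joint passes its speed limit or range.

## Working session

There is one attempt and no reset: what is moved stays moved. The work goes in short steps, Python scripts to look and compute and a tool call to move; the robot and the scene stay as the last step left them, time stands still between calls to the robot, and variables do not carry over. Pictures are saved under pics/ and viewed, and the job is handed in when it is done.

Besides the shell and the picture viewer there is one more tool, called after "Emit:" in YAML: its name, and indented under it one key for each argument. step_arm: Moves the arm, as the interface text tells. Its arguments: {"type":"object","properties":{"xyz":{"type":"array"},"rotation":{"type":"array"},"grip":{"type":"number"},"force":{"type":"number"}},"required":["xyz","rotation"]}

```bash
mkdir -p pics
python3 - <<'E'
from bench import r
import cv2,numpy as np
o=r.get_obs()
print({k:np.round(v,3).tolist() for k,v in o.items()})
for n in ["scene","side","wrist"]:
    f=r.grab_frame(n); cv2.imwrite(f"pics/{n}0.png",f["pixels"][:,:,::-1])
    print(n,{k:np.round(v,4).tolist() for k,v in f.items() if k!="pixels"})
E
```

```text
{'clock': 0.0, 'joints': [-1.384, 0.478, 0.022, 1.556, -0.011, 1.109, -0.083], 'qvel': [0.0, -0.001, 0.001, 0.001, 0.0, -0.0, -0.001], 'tau': [-0.001, -59.646, 1.608, -28.121, 0.012, 0.009, 0.0], 'tcp_pos': [0.196, 0.646, 0.404], 'orientation': [-1.336, -0.988, 0.991], 'contact_force': [0.647, 0.151, -0.572], 'moment': [0.0, 0.015, 0.017], 'grip_width': 0.085}
scene {'fx': 472.323, 'fy': 472.323, 'cx': 330.7481, 'cy': 208.4529, 'position': [1.1338, 0.6279, 0.931], 'attitude': [-1.0138, -2.418, 1.0256]}
side {'fx': 460.1538, 'fy': 460.1538, 'cx': 322.0804, 'cy': 212.7822, 'position': [0.1835, -1.1944, 0.9841], 'attitude': [-2.1725, 0.3141, -0.1271]}
wrist {'fx': 300.6198, 'fy': 300.6198, 'cx': 319.1763, 'cy': 195.4706, 'mount': [[1.0, 0.0001, -0.0003, 0.0001], [0.0004, -0.2607, 0.9654, 0.0311], [0.0, -0.9654, -0.2607, 0.0663], [0.0, 0.0, 0.0, 1.0]]}
```

View pics/scene0.png

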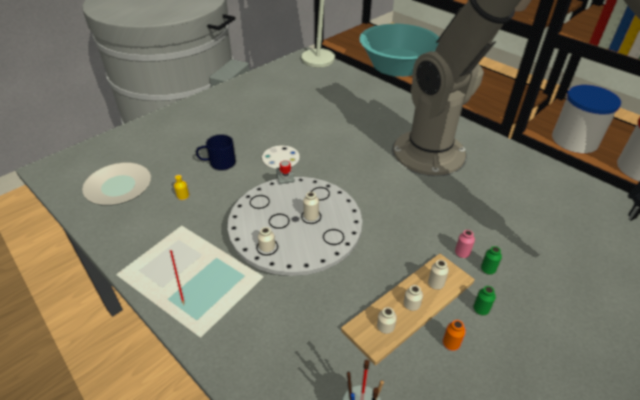

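View pics/side0.png

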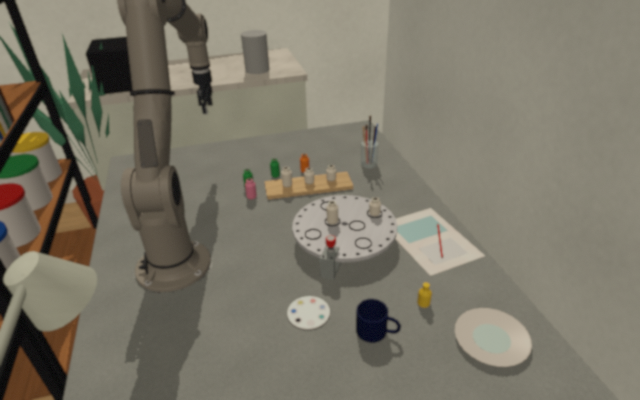

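View pics/wrist0.png

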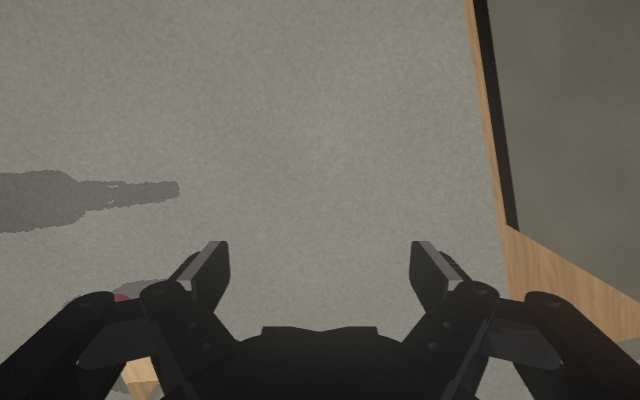

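Run:
```python
from bench import r
import numpy as np
from scipy.spatial.transform import Rotation as R
print(R.from_rotvec(r.get_obs()["orientation"]).as_matrix().round(4))
```

```text
[[ 2.905e-01 -3.000e-04 -9.569e-01]
 [ 9.569e-01 -1.400e-03  2.905e-01]
 [-1.500e-03 -1.000e+00 -1.000e-04]]
```

```bash
cat > h.py <<'E'
import numpy as np,cv2
from scipy.spatial.transform import Rotation as R
from bench import r
def cam(name):
    o=r.get_obs(); f=r.grab_frame(name)
    if name=="wrist":
        T=np.eye(4);T[:3,:3]=R.from_rotvec(o["orientation"]).as_matrix();T[:3,3]=o["tcp_pos"]
        C=T@np.array(f["mount"])
    else:
        C=np.eye(4);C[:3,:3]=R.from_rotvec(f["attitude"]).as_matrix();C[:3,3]=f["position"]
    f["C"]=C; return f
def ray(f,uv,z):
    d=f["C"][:3,:3]@np.array([(uv[0]-f["cx"])/f["fx"],(uv[1]-f["cy"])/f["fy"],1.])
    p=f["C"][:3,3]; return p+d*(z-p[2])/d[2]
def proj(f,P):
    q=f["C"][:3,:3].T@(np.array(P)-f["C"][:3,3]); return np.array([q[0]/q[2]*f["fx"]+f["cx"],q[1]/q[2]*f["fy"]+f["cy"]])
def save(f,n,crop=None,s=1):
    im=f["pixels"][:,:,::-1]
    if crop: a,b,c,d=crop; im=im[b:d,a:c]
    cv2.imwrite(f"pics/{n}.png",cv2.resize(im,None,fx=s,fy=s,interpolation=cv2.INTER_CUBIC))
E
python3 - <<'E'
from h import *
f=cam("scene");save(f,"sc1",(210,130,490,370),2.5)
g=cam("side");save(g,"si1",(230,150,410,270),4.4)
for n,p,z in [("wheel",(295,220),.064),("knob",(286,163),.126),("b1",(343,326),.018),("b2",(376,360),.018),("b3",(475,282),.018),("b4",(439,255),.018),("vA",(388,312),.085),("vB",(414,290),.085),("vC",(440,265),.09),("mug",(221,150),.04),("bot",(181,190),.03),("pink",(466,255),0),("g1",(491,270),0),("g2",(484,310),0),("or",(453,347),0)]:
    print(n,ray(f,p,z).round(3))
for n,p,z in [("wheel",(345,227),.064),("knob",(331,243),.113),("v1",(287,168),.096),("v2",(310,172),.078),("v3",(332,168),.078),("b",(265,183),.018),("b",(349,176),.018),("b",(353,189),.018),("b",(268,196),.018)]:
    print(n,ray(g,p,z).round(3))
E
```

```text
wheel [ 0.563 -0.029  0.064]
knob [ 0.471 -0.162  0.126]
b1 [0.684 0.256 0.018]
b2 [0.695 0.362 0.018]
b3 [0.368 0.401 0.018]
b4 [0.358 0.289 0.018]
vA [0.625 0.328 0.085]
vB [0.54  0.333 0.085]
vC [0.443 0.334 0.09 ]
mug [ 0.5   -0.437  0.04 ]
bot [ 0.689 -0.373  0.03 ]
pink [0.293 0.332 0.   ]
g1 [0.291 0.405 0.   ]
g2 [ 0.41   0.455 -0.   ]
or [0.544 0.457 0.   ]
wheel [ 0.56  -0.052  0.064]
knob [ 0.476 -0.174  0.113]
v1 [0.45  0.332 0.096]
v2 [0.533 0.304 0.078]
v3 [0.623 0.307 0.078]
b [0.364 0.376 0.018]
b [0.699 0.324 0.018]
b [0.683 0.227 0.018]
b [0.359 0.28  0.018]
```

View pics/sc1.png

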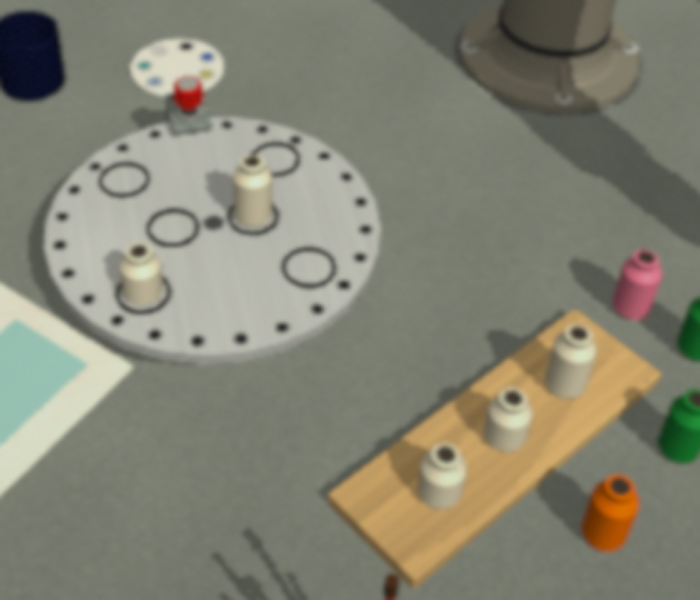

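View pics/si1.png

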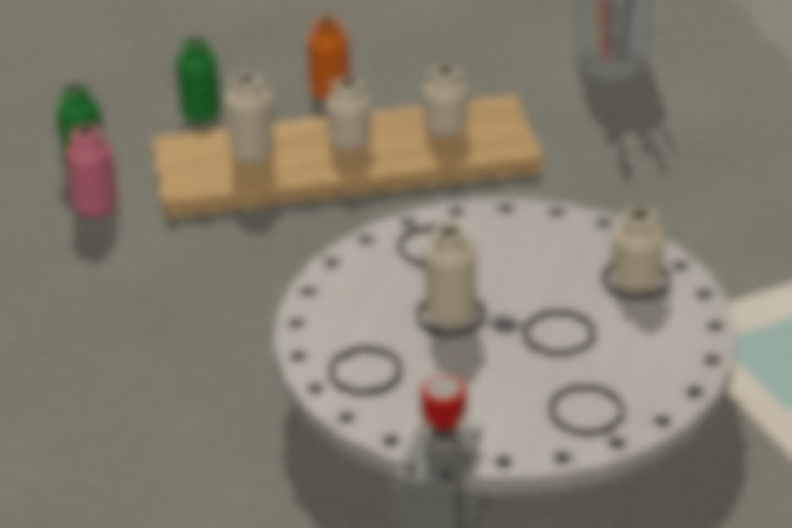

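```bash
cat >> h.py <<'E'
def go(x,y,z,yaw=None):
    """print scaled shift for TCP target x,y,z (world), jaw axis heading yaw deg; also straightens"""
    o=r.get_obs(); M=R.from_rotvec(o["orientation"]).as_matrix(); p=np.array(o["tcp_pos"])
    cur=np.degrees(np.arctan2(M[1,0],M[0,0]))
    if yaw is None: yaw=cur
    yaw=cur+((yaw-cur+90)%180-90)
    a=np.radians(yaw); X=np.array([np.cos(a),np.sin(a),0]);Y=np.array([0,0,-1.]);T=np.c_[X,Y,np.cross(X,Y)]
    d=M.T@(np.array([x,y,z])-p); rv=R.from_matrix(M.T@T).as_rotvec()
    print("t",round(float(o["clock"]),2),"pos",p.round(4),"yaw",round(cur,1),"F",np.round(o["contact_force"],1),"w",round(float(o["grip_width"]),4),"j",np.round(o["joints"],2))
    print(" xyz",(d/.3).round(3).tolist(),"rot",(rv/(np.pi/2)).round(3).tolist())
E
python3 -c "
from h import *
go(.36,.4,.43);go(.52,.15,.43)"
```

```text
t 0.25 pos [0.1961 0.6458 0.4042] yaw 73.1 F [-0.3 -0.7  0.6] w 0.0849 j [-1.38  0.48  0.02  1.56 -0.01  1.11 -0.08]
 xyz [-0.625, -0.085, -0.761] rot [0.0, 0.0, -0.001]
t 0.25 pos [0.1961 0.6458 0.4042] yaw 73.1 F [-0.3 -0.7  0.6] w 0.0849 j [-1.38  0.48  0.02  1.56 -0.01  1.11 -0.08]
 xyz [-1.268, -0.085, -1.513] rot [0.0, 0.0, -0.001]
```

Emit:
step_arm:
  xyz:
    - [-0.15,-0.02,-0.19]
    - [-0.31,-0.04,-0.38]
    - [-0.46,-0.06,-0.57]
    - [-0.625,-0.085,-0.76]
    - [-0.78,-0.085,-0.95]
    - [-0.78,-0.085,-0.95]
  rotation:
    - [0,0,0]
    - [0,0,0]
    - [0,0,0]
    - [0,0,0]
    - [0,0,0]
    - [0,0,0]

```text
clock: 1.0
tcp_pos: [0.4018, 0.3369, 0.4303]
orientation: [-1.335, -0.989, 0.989]
contact_force: [1.8, 1.5, -0.7]
grip_width: 0.0854
```

```bash
python3 -c "
from h import *
go(.52,.15,.43)"
```

```text
t 1.0 pos [0.4018 0.3369 0.4303] yaw 73.1 F [ 1.8  1.5 -0.7] w 0.0854 j [-0.95  0.2   0.15  1.89 -0.03  1.05  0.49]
 xyz [-0.481, 0.001, -0.558] rot [0.0, 0.0, -0.0]
```

Emit:
step_arm:
  xyz:
    - [-0.16,0,-0.19]
    - [-0.32,0,-0.38]
    - [-0.48,0,-0.56]
    - [-0.48,0,-0.56]
    - [-0.48,0,-0.56]
  rotation:
    - [0,0,0]
    - [0,0,0]
    - [0,0,0]
    - [0,0,0]
    - [0,0,0]

```text
clock: 1.62
tcp_pos: [0.5218, 0.1468, 0.4305]
orientation: [-1.339, -0.984, 0.984]
contact_force: [-0.5, 0.2, 0.6]
grip_width: 0.085
```

```bash
python3 -c "
from h import *
go(.52,.15,.43)
f=cam('wrist');save(f,'w1');np.save('w1.npy',f,allow_pickle=True)"
```

```text
t 1.62 pos [0.5218 0.1468 0.4305] yaw 72.7 F [-0.5  0.2  0.6] w 0.085 j [-0.64  0.23  0.3   1.86 -0.08  1.06  0.96]
 xyz [0.008, 0.002, 0.009] rot [0.001, 0.0, -0.001]
```

View pics/w1.png

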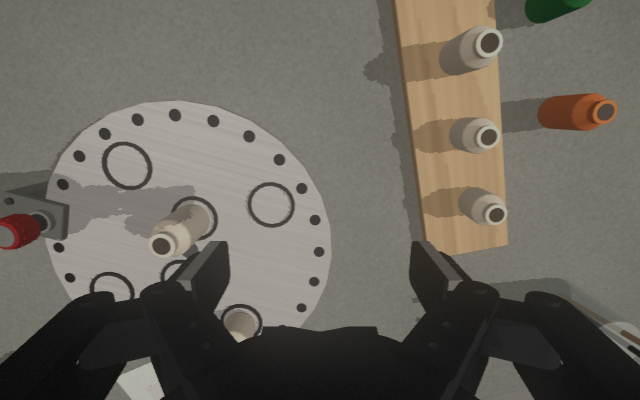

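```bash
cat > m.py <<'E'
from h import *
from scipy.optimize import least_squares
f=np.load('w1.npy',allow_pickle=True).item()
im=f["pixels"]; g=cv2.cvtColor(im,cv2.COLOR_RGB2GRAY)
m=(g<60).astype(np.uint8); m[240:,200:460]=0; m[285:,60:]=0
n,l,s,c=cv2.connectedComponentsWithStats(m)
H=[]
for i in range(1,n):
    x,y,w,h,a=s[i]
    if 40<a<200 and w<18 and h<18 and c[i][0]<335 and x>40:
        P=ray(f,c[i],.064); H.append(P); 
    if a>150 and a<2000: print("blob",s[i],c[i].round(1),ray(f,(x+w/2,y+h/2),.066).round(4))
H=np.array(H)[:,:2]
q=least_squares(lambda q:np.hypot(*(H-q[:2]).T)-q[2],[.56,-.04,.16],loss='soft_l1',f_scale=.001)
print("centre",q.x, (q.fun*1e3).round(1)); np.set_printoptions(suppress=True)
for n_,b,z in [("tall",(488,43),.096),("sA",(487,136),.078),("sB",(495,214),.078),("loadedT",(162,244),.142)]:
    # mouth hole dark blob near guess
    pt=ray(f,b,z); print(n_,pt.round(4))
for h in H: 
    d=h-q.x[:2]; print(round(np.degrees(np.arctan2(d[1],d[0])),1),end=' ')
E
python3 m.py; python3 -c "
from h import *
f=np.load('w1.npy',allow_pickle=True).item()
save(f,'w1b',(440,10,530,240),2.5)"
```

```text
blob [525   0  57  23 925] [547.7   9.1] [0.4343 0.4152 0.066 ]
blob [  0 214  47  35 900] [ 25.6 226.7] [ 0.4829 -0.2098  0.066 ]
blob [153 252  47  33 396] [176.2 270.6] [ 0.5817 -0.0562  0.066 ]
blob [460 268  28  17 170] [468.2 279.4] [0.7012 0.2914 0.066 ]
centre [ 0.51701235 -0.08577401  0.09725889] [13.6 -0.2 -8.3 -0.4 -0.5 13.8]
tall [0.4447 0.3328 0.096 ]
sA [0.5324 0.3278 0.078 ]
sB [0.6212 0.3227 0.078 ]
loadedT [ 0.5265 -0.0078  0.142 ]
169.1 -169.3 -144.1 -92.2 28.0 -70.6
```

View pics/w1b.png

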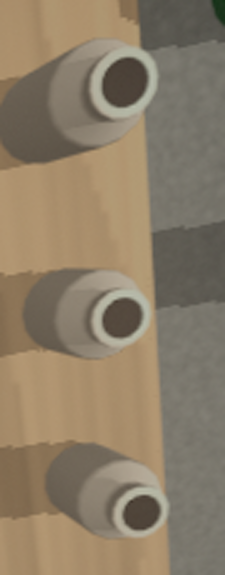

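Run:
```python
from h import *
from scipy.optimize import least_squares
np.set_printoptions(suppress=True)
f=np.load('w1.npy',allow_pickle=True).item()
px=[(79,156),(104,133),(137,119),(175,115),(213,121),(249,136),(279,159),(302,188),(315,220),(319,252),(314,281),(302,308),(63,184),(59,248),(69,278)]
g=cv2.cvtColor(f["pixels"],cv2.COLOR_RGB2GRAY)
H=[]
for u,v in px:
    w=g[v-9:v+10,max(u-9,0):u+10].astype(float); k=np.clip(110-w,0,60); yy,xx=np.mgrid[v-9:v+10,u-9:u+10]
    H.append(ray(f,((k*xx).sum()/k.sum(),(k*yy).sum()/k.sum()),.064)[:2])
H=np.array(H)
q=least_squares(lambda q:np.hypot(*(H-q[:2]).T)-q[2],[.56,-.04,.16],loss='soft_l1',f_scale=.001)
c=q.x[:2];print(q.x,(q.fun*1e3).round(1))
d=H-c; print(np.sort(np.degrees(np.arctan2(d[:,1],d[:,0]))%15).round(1))
for n,u in [("r-x-y",(127,166)),("r-x+y",(271,205)),("r+x-y",(112,295)),("Lt",(194,217))]:
    P=ray(f,u,.066)[:2]; dd=P-c; print(n,P.round(4),np.hypot(*dd).round(4),np.degrees(np.arctan2(dd[1],dd[0])).round(1))
print("knob",ray(f,(3,235),.126))
s=cam("scene"); im=s["pixels"].astype(int)
for ff,nm in [(s,"scene"),(cam("side"),"side")]:
    im=ff["pixels"].astype(int); m=((im[...,0]>100)&(im[...,1]<60)&(im[...,2]<60)).astype(np.uint8)
    n,l,st,ce=cv2.connectedComponentsWithStats(m)
    for i in range(1,n):
        if st[i][4]>20: print(nm,st[i],ce[i].round(1),ray(ff,ce[i],.113).round(4))
```

```text
[ 0.56292992 -0.0326241   0.15795142] [-0.   0.1  0.   0.  -0.  -0.   0.  -0.  -0.  -0.  -0.   0.  -0.  -0.1
  0.1]
[11.6 11.7 11.7 11.7 11.7 11.7 11.7 11.7 11.7 11.7 11.7 11.7 11.7 11.8
 11.8]
r-x-y [ 0.4484 -0.0562] 0.117 -168.4
r-x+y [0.5393 0.0825] 0.1175 101.6
r+x-y [ 0.5917 -0.1496] 0.1205 -76.2
Lt [ 0.5263 -0.0087] 0.0437 146.9
knob [ 0.47580664 -0.16326576  0.126     ]
scene [279 165  12   8  71] [284.8 168.6] [ 0.479 -0.158  0.113]
scene [444 330   7  16  56] [446.6 338.5] [0.6085 0.4586 0.113 ]
scene [362 369   5  23  51] [364.  379.2] [0.7856 0.3984 0.113 ]
side [  0 184  24  26 444] [  9.2 194.5] [-0.5373  0.4281  0.113 ]
side [ 78 200   9  16  34] [ 81.9 205.9] [-0.2754  0.2695  0.113 ]
side [326 240   9   7  52] [330.  242.9] [ 0.4729 -0.1732  0.113 ]
```

```bash
python3 -c "
from h import *
go(.4447,.3328,.34);go(.4447,.3328,.215)"
```

```text
t 1.77 pos [0.5201 0.1514 0.4303] yaw 73.2 F [0.6 0.2 0.3] w 0.0853 j [-0.64  0.23  0.29  1.86 -0.08  1.06  0.95]
 xyz [0.506, 0.301, 0.416] rot [-0.0, 0.0, 0.0]
t 1.77 pos [0.5201 0.1514 0.4303] yaw 73.2 F [0.6 0.2 0.3] w 0.0853 j [-0.64  0.23  0.29  1.86 -0.08  1.06  0.95]
 xyz [0.506, 0.718, 0.416] rot [-0.0, 0.0, 0.0]
```

Emit:
step_arm:
  xyz:
    - [0.17,0.1,0.14]
    - [0.34,0.2,0.28]
    - [0.506,0.3,0.416]
    - [0.506,0.3,0.416]
    - [0.506,0.3,0.416]
    - [0.506,0.3,0.416]
  rotation:
    - [0,0,0]
    - [0,0,0]
    - [0,0,0]
    - [0,0,0]
    - [0,0,0]
    - [0,0,0]
  grip: 0
  force: 30

```text
clock: 2.52
tcp_pos: [0.4446, 0.3326, 0.3407]
orientation: [-1.334, -0.99, 0.99]
contact_force: [0.4, -0.2, 0.3]
grip_width: 0.0853
```

```bash
python3 -c "
from h import *
go(.4447,.3328,.215)
f=cam('wrist');save(f,'w2');np.save('w2.npy',f,allow_pickle=True)
print(proj(f,(.4447,.3328,.096)))"
```

```text
t 2.52 pos [0.4446 0.3326 0.3407] yaw 73.2 F [ 0.4 -0.2  0.3] w 0.0853 j [-0.9   0.36  0.18  1.92 -0.08  0.88  0.6 ]
 xyz [0.001, 0.419, -0.0] rot [0.0, 0.0, -0.0]
[319.34822132 206.67370071]
```

View pics/w2.png

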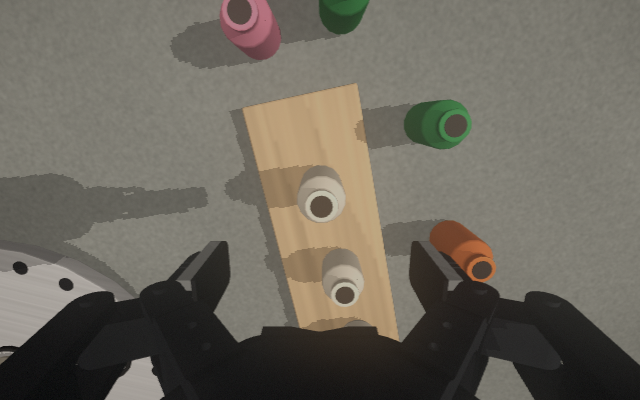

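The tall vase's mouth is at (321,207), 2 px from the prediction, between the pads. I'm descending.

Emit:
step_arm:
  xyz:
    - [0,0.14,0]
    - [0,0.28,0]
    - [0,0.38,0]
    - [0,0.42,0]
    - [0,0.42,0]
    - [0,0.42,0]
  rotation:
    - [0,0,0]
    - [0,0,0]
    - [0,0,0]
    - [0,0,0]
    - [0,0,0]
    - [0,0,0]

```text
clock: 3.32
tcp_pos: [0.4459, 0.3323, 0.2163]
orientation: [-1.335, -0.991, 0.986]
contact_force: [0.2, 0.1, 0.0]
grip_width: 0.0854
```

Emit:
step_arm:
  xyz:
    - [0,0,0]
    - [0,0,0]
    - [0,0,0]
    - [0,0,0]
    - [0,0,0]
    - [0,0,0]
    - [0,0,0]
    - [0,0,0]
  rotation:
    - [0,0,0]
    - [0,0,0]
    - [0,0,0]
    - [0,0,0]
    - [0,0,0]
    - [0,0,0]
    - [0,0,0]
    - [0,0,0]
  grip: 1
  force: 30

```text
clock: 4.32
tcp_pos: [0.4461, 0.3324, 0.2169]
orientation: [-1.334, -0.992, 0.986]
contact_force: [-1.1, -0.5, 6.7]
grip_width: 0.0393
```

```bash
python3 -c "
from h import *
go(.4447,.3328,.36)
f=cam('wrist');save(f,'w3')"
```

```text
t 4.33 pos [0.4461 0.3324 0.2169] yaw 73.1 F [-1.1 -0.5  6.7] w 0.0393 j [-0.87  0.54  0.15  1.99 -0.13  0.62  0.64]
 xyz [0.001, -0.477, 0.004] rot [0.001, -0.0, 0.002]
```

View pics/w3.png

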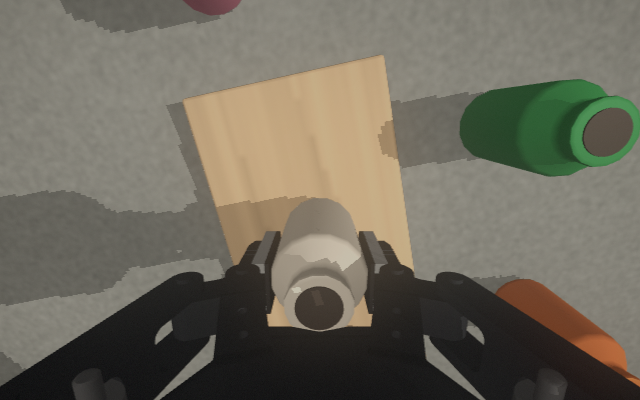

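Emit:
step_arm:
  xyz:
    - [0,-0.06,0]
    - [0,-0.18,0]
    - [0,-0.33,0]
    - [0,-0.52,0]
    - [0,-0.56,0]
  rotation:
    - [0,0,0]
    - [0,0,0]
    - [0,0,0]
    - [0,0,0]
    - [0,0,0]

```text
clock: 5.0
tcp_pos: [0.4464, 0.3323, 0.3898]
orientation: [-1.333, -0.998, 0.979]
contact_force: [0.7, -0.4, -2.1]
grip_width: 0.0393
```

```bash
python3 -c "
from h import *
go(.5994,-.0561,.385)"
```

```text
t 5.0 pos [0.4464 0.3323 0.3898] yaw 73.0 F [ 0.7 -0.4 -2.1] w 0.0393 j [-0.91  0.3   0.2   1.87 -0.07  0.97  0.59]
 xyz [-1.09, 0.01, -0.865] rot [0.004, -0.0, 0.006]
```

Emit:
step_arm:
  xyz:
    - [-0.1,0,-0.08]
    - [-0.25,0,-0.2]
    - [-0.4,0,-0.32]
    - [-0.55,0,-0.44]
    - [-0.7,0,-0.56]
    - [-0.82,0,-0.65]
    - [-0.92,0.01,-0.73]
    - [-0.98,0.01,-0.78]
    - [-0.98,0.01,-0.78]
  rotation:
    - [0,0,0]
    - [0,0,0]
    - [0.004,0,0.006]
    - [0.004,0,0.006]
    - [0.004,0,0.006]
    - [0.004,0,0.006]
    - [0.004,0,0.006]
    - [0.004,0,0.006]
    - [0.004,0,0.006]

```text
clock: 6.12
tcp_pos: [0.5844, -0.0193, 0.3849]
orientation: [-1.336, -0.984, 0.987]
contact_force: [0.5, -0.7, -1.3]
grip_width: 0.0392
```

```bash
python3 -c "
from h import *
go(.5994,-.0561,.385)"
```

```text
t 6.12 pos [ 0.5844 -0.0193  0.3849] yaw 72.8 F [ 0.5 -0.7 -1.3] w 0.0392 j [-0.36  0.36  0.36  1.82 -0.15  0.99  1.34]
 xyz [-0.102, -0.0, -0.084] rot [-0.001, -0.0, -0.001]
```

Emit:
step_arm:
  xyz:
    - [-0.07,0,-0.06]
    - [-0.102,0,-0.084]
    - [-0.102,0.05,-0.084]
    - [-0.102,0.15,-0.084]
    - [-0.102,0.25,-0.084]
    - [-0.102,0.3,-0.084]
    - [-0.102,0.3,-0.084]
  rotation:
    - [0,0,0]
    - [0,0,0]
    - [0,0,0]
    - [0,0,0]
    - [0,0,0]
    - [0,0,0]
    - [0,0,0]

```text
clock: 7.0
tcp_pos: [0.5987, -0.0551, 0.2936]
orientation: [-1.333, -0.983, 0.989]
contact_force: [-0.4, 0.5, -0.5]
grip_width: 0.0388
```

```bash
python3 -c "
from h import *
go(.5994,-.0561,.264)
f=cam('wrist');save(f,'w4')"
```

```text
t 7.0 pos [ 0.5987 -0.0551  0.2936] yaw 72.9 F [-0.4  0.5 -0.5] w 0.0388 j [-0.26  0.5   0.33  1.85 -0.21  0.83  1.45]
 xyz [-0.002, 0.099, -0.004] rot [-0.003, -0.0, -0.001]
```

View pics/w4.png

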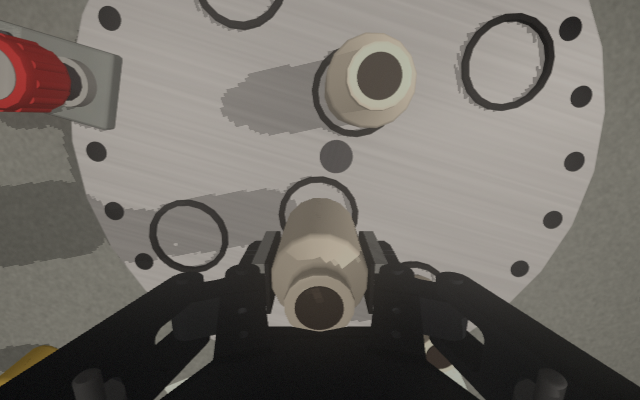

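Emit:
step_arm:
  xyz:
    - [-0.002,0.03,-0.004]
    - [-0.002,0.06,-0.004]
    - [-0.002,0.085,-0.004]
    - [-0.002,0.098,-0.004]
    - [-0.002,0.1,-0.004]
    - [-0.002,0.1,-0.004]
  rotation:
    - [0,0,0]
    - [0,0,0]
    - [0,0,0]
    - [0,0,0]
    - [0,0,0]
    - [0,0,0]

```text
clock: 7.8
tcp_pos: [0.6003, -0.0565, 0.2649]
orientation: [-1.335, -0.985, 0.987]
contact_force: [0.0, 0.2, -1.0]
grip_width: 0.0387
```

Emit:
step_arm:
  xyz:
    - [0,0.003,0]
    - [0,0.006,0]
    - [0,0.006,0]
  rotation:
    - [0,0,0]
    - [0,0,0]
    - [0,0,0]

```text
clock: 8.18
tcp_pos: [0.6003, -0.0564, 0.2631]
orientation: [-1.335, -0.985, 0.987]
contact_force: [0.1, -0.3, -1.9]
grip_width: 0.039
```

Emit:
step_arm:
  xyz:
    - [0,0.004,0]
    - [0,0.008,0]
    - [0,0.008,0]
  rotation:
    - [0,0,0]
    - [0,0,0]
    - [0,0,0]

```text
clock: 8.55
tcp_pos: [0.6005, -0.0566, 0.2629]
orientation: [-1.335, -0.985, 0.986]
contact_force: [-6.0, 0.9, 17.8]
grip_width: 0.039
```

Emit:
step_arm:
  xyz:
    - [0,-0.005,0]
    - [0,-0.005,0]
  rotation:
    - [0,0,0]
    - [0,0,0]

```text
clock: 8.8
tcp_pos: [0.6006, -0.0566, 0.2645]
orientation: [-1.335, -0.986, 0.986]
contact_force: [-0.6, -0.4, -1.0]
grip_width: 0.039
```

Emit:
step_arm:
  xyz:
    - [0,0,0]
    - [0,0,0]
    - [0,0,0]
    - [0,0,0]
  rotation:
    - [0,0,0]
    - [0,0,0]
    - [0,0,0]
    - [0,0,0]
  grip: 0.2

```text
clock: 9.3
tcp_pos: [0.6006, -0.0566, 0.2645]
orientation: [-1.335, -0.986, 0.986]
contact_force: [0.3, -0.3, -0.7]
grip_width: 0.0683
```

```bash
python3 -c "
from h import *
go(.5324,.3278,.34)
f=cam('wrist');save(f,'w5')"
```

```text
t 9.3 pos [ 0.6006 -0.0566  0.2645] yaw 72.8 F [ 0.3 -0.3 -0.7] w 0.0683 j [-0.25  0.54  0.32  1.86 -0.23  0.77  1.47]
 xyz [1.157, -0.251, 0.595] rot [-0.0, 0.0, 0.0]
```

View pics/w5.png

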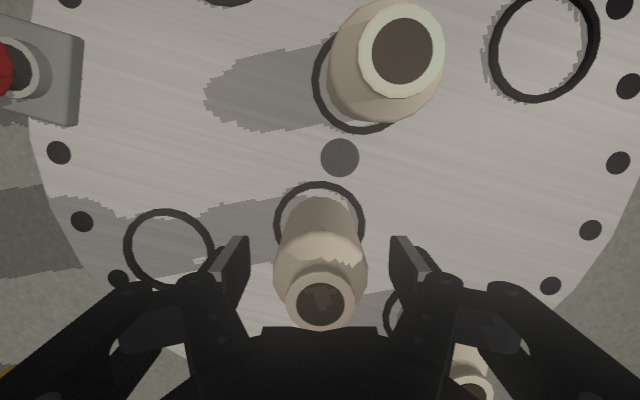

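Fingers are clear of the tall vase at both sides (gaps at about x=265 and 380), and it stands inside its ring. I'll retreat straight up and check from above.

Emit:
step_arm:
  xyz:
    - [0,-0.08,0]
    - [0,-0.2,0]
    - [0,-0.35,0]
    - [0,-0.5,0]
    - [0,-0.55,0]
    - [0,-0.55,0]
  rotation:
    - [0,0,0]
    - [0,0,0]
    - [0,0,0]
    - [0,0,0]
    - [0,0,0]
    - [0,0,0]

```text
clock: 10.1
tcp_pos: [0.6007, -0.0567, 0.43]
orientation: [-1.336, -0.987, 0.985]
contact_force: [-0.4, 0.1, -0.7]
grip_width: 0.0684
```

```bash
python3 -c "
from h import *
go(.5324,.3278,.38)
f=cam('wrist');save(f,'w6');print(proj(f,(.598,-.0557,.142)),proj(f,(.598,-.0557,.068)),proj(f,(.5866,-.1472,.066)),proj(f,(.5392,.082,.066)))"
```

```text
t 10.1 pos [ 0.6007 -0.0567  0.43  ] yaw 72.9 F [-0.4  0.1 -0.7] w 0.0684 j [-0.31  0.35  0.39  1.73 -0.15  1.09  1.4 ]
 xyz [1.157, 0.168, 0.596] rot [0.001, -0.0, 0.001]
[318.91592732 188.5811664 ] [318.91877367 172.72476434] [239.11139768 186.32986805] [428.75466822  80.67801364]
```

View pics/w6.png

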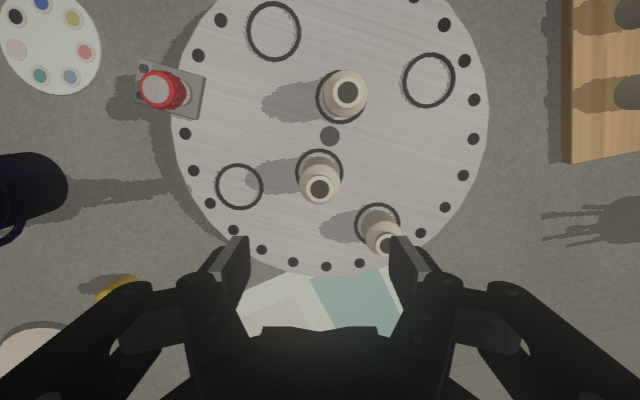

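Emit:
step_arm:
  xyz:
    - [0.13,0.02,0.07]
    - [0.31,0.05,0.16]
    - [0.49,0.08,0.25]
    - [0.67,0.11,0.34]
    - [0.85,0.14,0.43]
    - [0.98,0.15,0.5]
    - [0.98,0.15,0.5]
  rotation:
    - [0,0,0]
    - [0,0,0]
    - [0,0,0]
    - [0,0,0]
    - [0,0,0]
    - [0,0,0]
    - [0,0,0]

```text
clock: 11.02
tcp_pos: [0.5413, 0.2734, 0.3809]
orientation: [-1.329, -0.987, 0.995]
contact_force: [0.2, -0.3, -0.4]
grip_width: 0.068
```

```bash
python3 -c "
from h import *
go(.5324,.3278,.32)
f=cam('wrist');save(f,'w7');print(proj(f,(.5324,.3278,.078)))"
```

```text
t 11.03 pos [0.5413 0.2734 0.3809] yaw 73.3 F [ 0.2 -0.3 -0.4] w 0.068 j [-0.77  0.39  0.26  1.76 -0.12  1.    0.82]
 xyz [0.166, 0.203, 0.079] rot [-0.004, -0.0, -0.001]
[374.0754238 164.2127563]
```

View pics/w7.png

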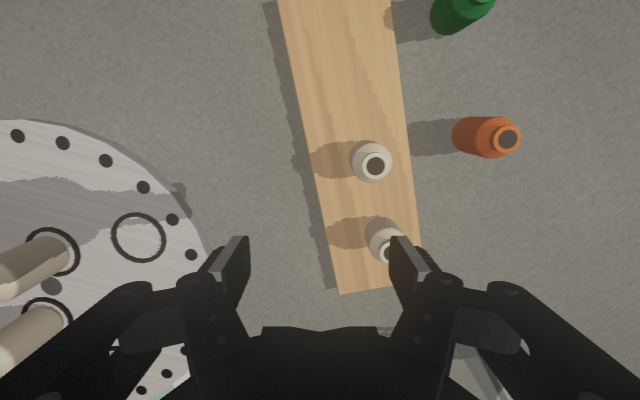

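Emit:
step_arm:
  xyz:
    - [0.1,0.06,0.05]
    - [0.168,0.14,0.076]
    - [0.168,0.25,0.076]
    - [0.168,0.38,0.076]
    - [0.168,0.5,0.076]
    - [0.168,0.57,0.076]
    - [0.168,0.58,0.076]
    - [0.168,0.58,0.076]
  rotation:
    - [0,0,0]
    - [-0.004,0,0]
    - [-0.004,0,0]
    - [-0.004,0,0]
    - [-0.004,0,0]
    - [-0.004,0,0]
    - [-0.004,0,0]
    - [-0.004,0,0]

```text
clock: 12.08
tcp_pos: [0.535, 0.3248, 0.2082]
orientation: [-1.338, -0.989, 0.989]
contact_force: [-0.1, -0.2, 0.1]
grip_width: 0.0685
```

```bash
python3 -c "
from h import *
go(.5324,.3278,.207)
f=cam('wrist');save(f,'w8')"
```

```text
t 12.07 pos [0.535  0.3248 0.2082] yaw 73.0 F [-0.1 -0.2  0.1] w 0.0685 j [-0.79  0.64  0.19  1.82 -0.18  0.69  0.78]
 xyz [0.007, 0.004, 0.011] rot [0.002, 0.0, -0.001]
```

View pics/w8.png

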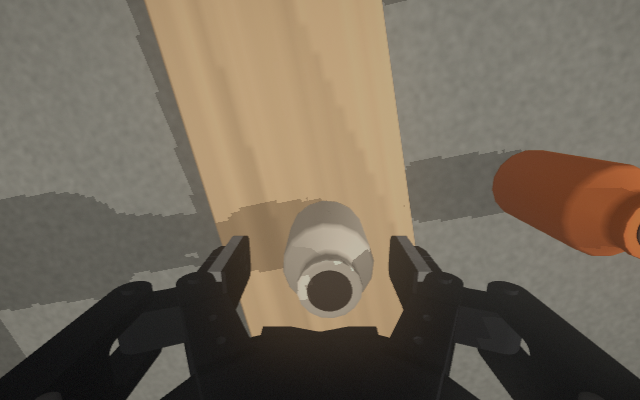

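Emit:
step_arm:
  xyz:
    - [0.01,0.004,0.011]
    - [0.01,0.004,0.011]
    - [0.01,0.004,0.011]
  rotation:
    - [0.002,0,0]
    - [0.002,0,0]
    - [0.002,0,0]

```text
clock: 12.5
tcp_pos: [0.5328, 0.3291, 0.2078]
orientation: [-1.335, -0.989, 0.989]
contact_force: [-0.1, -0.7, -0.3]
grip_width: 0.0685
```

Emit:
step_arm:
  xyz:
    - [0,0,0]
    - [0,0,0]
    - [0,0,0]
    - [0,0,0]
    - [0,0,0]
    - [0,0,0]
  rotation:
    - [0,0,0]
    - [0,0,0]
    - [0,0,0]
    - [0,0,0]
    - [0,0,0]
    - [0,0,0]
  grip: 1
  force: 30

```text
clock: 13.25
tcp_pos: [0.5329, 0.3292, 0.2081]
orientation: [-1.335, -0.989, 0.989]
contact_force: [-0.5, -0.5, 5.4]
grip_width: 0.0385
```

```bash
python3 -c "
from h import *
go(.5324,.3278,.207)
f=cam('wrist');save(f,'w9')"
```

```text
t 13.25 pos [0.5329 0.3292 0.2081] yaw 73.1 F [-0.5 -0.5  5.4] w 0.0385 j [-0.79  0.64  0.19  1.82 -0.18  0.69  0.77]
 xyz [-0.005, 0.004, 0.0] rot [0.0, 0.0, -0.0]
```

View pics/w9.png

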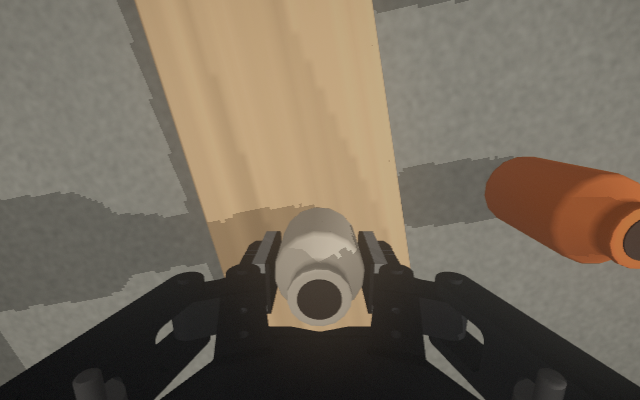

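Emit:
step_arm:
  xyz:
    - [0,-0.06,0]
    - [0,-0.18,0]
    - [0,-0.33,0]
    - [0,-0.45,0]
    - [0,-0.47,0]
    - [0,-0.47,0]
  rotation:
    - [0,0,0]
    - [0,0,0]
    - [0,0,0]
    - [0,0,0]
    - [0,0,0]
    - [0,0,0]

```text
clock: 14.05
tcp_pos: [0.5326, 0.3291, 0.3492]
orientation: [-1.335, -0.989, 0.989]
contact_force: [-0.1, -0.7, -0.8]
grip_width: 0.0387
```

```bash
python3 -c "
from h import *
go(.5392,.0820,.345)"
```

```text
t 14.05 pos [0.5326 0.3291 0.3492] yaw 73.1 F [-0.1 -0.7 -0.8] w 0.0387 j [-0.83  0.46  0.24  1.75 -0.13  0.95  0.73]
 xyz [-0.782, 0.014, -0.261] rot [0.0, 0.0, -0.0]
```

Emit:
step_arm:
  xyz:
    - [-0.1,0,-0.03]
    - [-0.26,0,-0.09]
    - [-0.42,0,-0.14]
    - [-0.58,0,-0.19]
    - [-0.71,0.01,-0.24]
    - [-0.78,0.01,-0.26]
    - [-0.782,0.014,-0.261]
    - [-0.782,0.014,-0.261]
    - [-0.782,0.014,-0.261]
  rotation:
    - [0,0,0]
    - [0,0,0]
    - [0,0,0]
    - [0,0,0]
    - [0,0,0]
    - [0,0,0]
    - [0,0,0]
    - [0,0,0]
    - [0,0,0]

```text
clock: 15.18
tcp_pos: [0.5391, 0.0834, 0.3446]
orientation: [-1.334, -0.991, 0.991]
contact_force: [-0.1, 0.4, -1.4]
grip_width: 0.039
```

```bash
python3 -c "
from h import *
go(.5392,.0820,.265)"
```

```text
t 15.18 pos [0.5391 0.0834 0.3446] yaw 73.2 F [-0.1  0.4 -1.4] w 0.039 j [-0.51  0.34  0.3   1.94 -0.13  0.88  1.13]
 xyz [-0.004, 0.265, -0.002] rot [-0.0, -0.0, -0.0]
```

Emit:
step_arm:
  xyz:
    - [-0.004,0.05,-0.002]
    - [-0.004,0.13,-0.002]
    - [-0.004,0.21,-0.002]
    - [-0.004,0.26,-0.002]
    - [-0.004,0.275,-0.002]
    - [-0.004,0.28,-0.002]
    - [-0.004,0.28,-0.002]
  rotation:
    - [0,0,0]
    - [0,0,0]
    - [0,0,0]
    - [0,0,0]
    - [0,0,0]
    - [0,0,0]
    - [0,0,0]

```text
clock: 16.05
tcp_pos: [0.5396, 0.0821, 0.2612]
orientation: [-1.334, -0.991, 0.99]
contact_force: [0.5, -0.1, -1.9]
grip_width: 0.039
```

```bash
python3 -c "
from h import *
go(.5392,.0820,.2545)
f=cam('wrist');save(f,'w10')"
```

```text
t 16.05 pos [0.5396 0.0821 0.2612] yaw 73.2 F [ 0.5 -0.1 -1.9] w 0.039 j [-0.48  0.46  0.27  2.   -0.18  0.7   1.18]
 xyz [-0.001, 0.022, 0.001] rot [0.0, -0.0, 0.0]
```

View pics/w10.png

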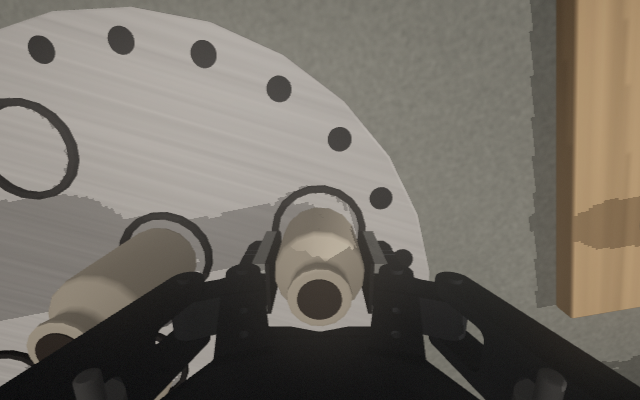

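Emit:
step_arm:
  xyz:
    - [0,0.008,0]
    - [0,0.016,0]
    - [0,0.02,0]
    - [0,0.023,0]
    - [0,0.025,0]
    - [0,0.025,0]
  rotation:
    - [0,0,0]
    - [0,0,0]
    - [0,0,0]
    - [0,0,0]
    - [0,0,0]
    - [0,0,0]

```text
clock: 16.85
tcp_pos: [0.5398, 0.0822, 0.2541]
orientation: [-1.334, -0.992, 0.989]
contact_force: [0.8, 0.4, 2.5]
grip_width: 0.0388
```

Emit:
step_arm:
  xyz:
    - [0,0,0]
    - [0,0,0]
    - [0,0,0]
    - [0,0,0]
    - [0,0,0]
  rotation:
    - [0,0,0]
    - [0,0,0]
    - [0,0,0]
    - [0,0,0]
    - [0,0,0]
  grip: 0.25

```text
clock: 17.48
tcp_pos: [0.5398, 0.0822, 0.2541]
orientation: [-1.334, -0.992, 0.989]
contact_force: [-0.2, -0.1, 0.5]
grip_width: 0.0645
```

```bash
python3 -c "
from h import *
go(.5392,.0820,.2545)
f=cam('wrist');save(f,'w11')"
```

```text
t 17.48 pos [0.5398 0.0822 0.2541] yaw 73.2 F [-0.2 -0.1  0.5] w 0.0645 j [-0.47  0.47  0.26  2.   -0.19  0.69  1.19]
 xyz [-0.001, -0.001, 0.002] rot [0.001, -0.0, 0.001]
```

View pics/w11.png

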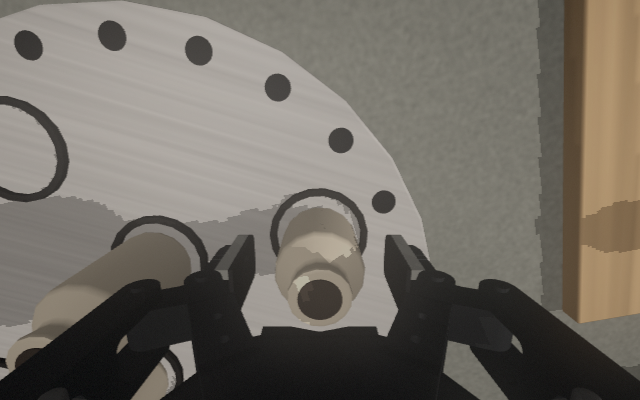

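The short vase stands in its ring, with gaps either side of it (pad faces at about x=250 and 388). I'm retreating up and going for the last vase.

Emit:
step_arm:
  xyz:
    - [0,-0.08,0]
    - [0,-0.2,0]
    - [0,-0.33,0]
    - [0,-0.37,0]
    - [0,-0.38,0]
  rotation:
    - [0,0,0]
    - [0,0,0]
    - [0,0,0]
    - [0,0,0]
    - [0,0,0]

```text
clock: 18.15
tcp_pos: [0.5396, 0.0821, 0.3683]
orientation: [-1.334, -0.993, 0.989]
contact_force: [-1.1, 0.2, 0.2]
grip_width: 0.0642
```

```bash
python3 -c "
from h import *
go(.6212,.3227,.35)"
```

```text
t 18.15 pos [0.5396 0.0821 0.3683] yaw 73.2 F [-1.1  0.2  0.2] w 0.0642 j [-0.52  0.31  0.32  1.92 -0.12  0.92  1.13]
 xyz [0.846, 0.063, -0.029] rot [0.001, -0.0, 0.001]
```

Emit:
step_arm:
  xyz:
    - [0.13,0,0]
    - [0.3,0.02,-0.01]
    - [0.48,0.04,-0.02]
    - [0.66,0.06,-0.025]
    - [0.79,0.06,-0.029]
    - [0.846,0.06,-0.029]
    - [0.846,0.06,-0.029]
    - [0.846,0.06,-0.029]
  rotation:
    - [0,0,0]
    - [0,0,0]
    - [0,0,0]
    - [0,0,0]
    - [0,0,0]
    - [0,0,0]
    - [0,0,0]
    - [0,0,0]

```text
clock: 19.15
tcp_pos: [0.6214, 0.3202, 0.3505]
orientation: [-1.336, -0.99, 0.988]
contact_force: [0.2, -0.1, 0.2]
grip_width: 0.0642
```

```bash
python3 -c "
from h import *
go(.6212,.3227,.207)
f=cam('wrist');save(f,'w12');print(proj(f,(.6212,.3227,.078)))"
```

```text
t 19.15 pos [0.6214 0.3202 0.3505] yaw 73.1 F [ 0.2 -0.1  0.2] w 0.0642 j [-0.74  0.57  0.26  1.56 -0.16  1.03  0.84]
 xyz [0.008, 0.478, 0.004] rot [0.001, 0.0, -0.0]
[321.96731901 194.97885741]
```

View pics/w12.png

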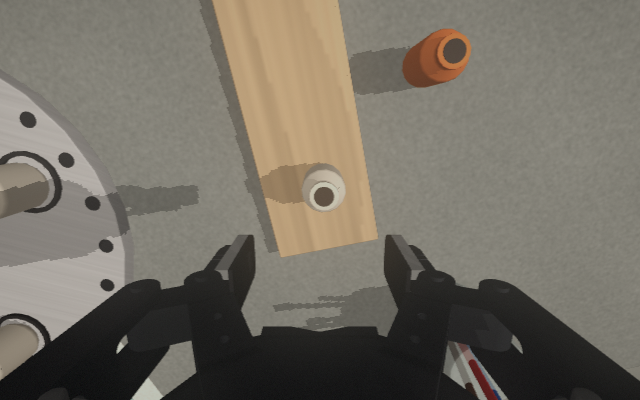

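Emit:
step_arm:
  xyz:
    - [0.01,0.1,0.004]
    - [0.01,0.24,0.004]
    - [0.01,0.38,0.004]
    - [0.01,0.46,0.004]
    - [0.01,0.48,0.004]
    - [0.01,0.48,0.004]
    - [0.01,0.48,0.004]
  rotation:
    - [0,0,0]
    - [0,0,0]
    - [0,0,0]
    - [0,0,0]
    - [0,0,0]
    - [0,0,0]
    - [0,0,0]

```text
clock: 20.08
tcp_pos: [0.6222, 0.3232, 0.2085]
orientation: [-1.337, -0.992, 0.985]
contact_force: [-0.3, 0.5, -0.8]
grip_width: 0.0636
```

Emit:
step_arm:
  xyz:
    - [0,0,0]
    - [0,0,0]
    - [0,0,0]
    - [0,0,0]
    - [0,0,0]
    - [0,0,0]
  rotation:
    - [0,0,0]
    - [0,0,0]
    - [0,0,0]
    - [0,0,0]
    - [0,0,0]
    - [0,0,0]
  grip: 1
  force: 30

```text
clock: 20.82
tcp_pos: [0.6227, 0.3234, 0.2101]
orientation: [-1.337, -0.994, 0.983]
contact_force: [-1.2, -0.9, 6.3]
grip_width: 0.0386
```

```bash
python3 -c "
from h import *
go(.6212,.3227,.207)
f=cam('wrist');save(f,'w13')"
```

```text
t 20.82 pos [0.6227 0.3234 0.2101] yaw 73.0 F [-1.2 -0.9  6.3] w 0.0386 j [-0.71  0.74  0.22  1.63 -0.2   0.79  0.86]
 xyz [-0.004, 0.01, 0.004] rot [0.003, -0.0, 0.002]
```

View pics/w13.png

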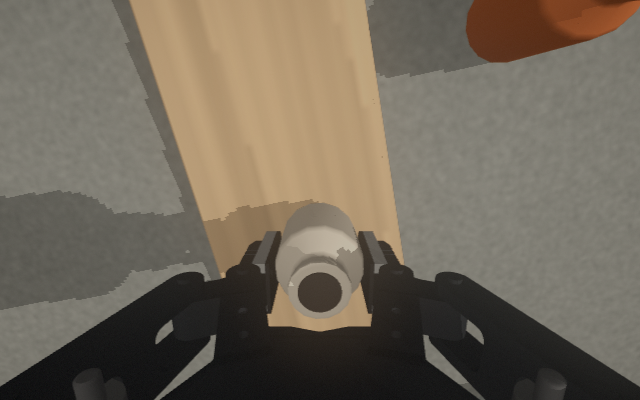

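Emit:
step_arm:
  xyz:
    - [0,-0.06,0]
    - [0,-0.18,0]
    - [0,-0.33,0]
    - [0,-0.48,0]
    - [0,-0.58,0]
    - [0,-0.6,0]
  rotation:
    - [0,0,0]
    - [0,0,0]
    - [0.003,0,0.002]
    - [0.003,0,0.002]
    - [0.003,0,0.002]
    - [0.003,0,0.002]

```text
clock: 21.62
tcp_pos: [0.6221, 0.323, 0.3937]
orientation: [-1.336, -0.993, 0.983]
contact_force: [-0.0, -0.5, -2.0]
grip_width: 0.0384
```

```bash
python3 -c "
from h import *
go(.5866,-.1472,.385)"
```

```text
t 21.62 pos [0.6221 0.323  0.3937] yaw 73.0 F [-0.  -0.5 -2. ] w 0.0384 j [-0.75  0.54  0.27  1.51 -0.15  1.11  0.83]
 xyz [-1.534, 0.023, -0.345] rot [0.003, -0.0, 0.003]
```

Emit:
step_arm:
  xyz:
    - [-0.1,0,-0.02]
    - [-0.26,0,-0.06]
    - [-0.42,0,-0.1]
    - [-0.58,0.01,-0.13]
    - [-0.74,0.01,-0.17]
    - [-0.9,0.02,-0.2]
    - [-1.0,0.02,-0.225]
  rotation:
    - [0,0,0]
    - [0.003,0,0.003]
    - [0.003,0,0.003]
    - [0.003,0,0.003]
    - [0.003,0,0.003]
    - [0.003,0,0.003]
    - [0.003,0,0.003]

```text
clock: 22.5
tcp_pos: [0.5979, 0.0134, 0.3853]
orientation: [-1.335, -0.983, 0.988]
contact_force: [1.1, -0.1, -0.8]
grip_width: 0.0388
```

```bash
python3 -c "
from h import *
go(.5866,-.1472,.385)"
```

```text
t 22.5 pos [0.5979 0.0134 0.3853] yaw 72.9 F [ 1.1 -0.1 -0.8] w 0.0388 j [-0.39  0.38  0.34  1.78 -0.15  1.    1.28]
 xyz [-0.523, 0.002, -0.122] rot [-0.002, -0.0, -0.001]
```

Emit:
step_arm:
  xyz:
    - [-0.14,0,-0.03]
    - [-0.3,0,-0.07]
    - [-0.43,0,-0.1]
    - [-0.51,0,-0.12]
    - [-0.523,0,-0.122]
    - [-0.523,0,-0.122]
    - [-0.523,0,-0.122]
  rotation:
    - [0,0,0]
    - [0,0,0]
    - [-0.002,0,0]
    - [-0.002,0,0]
    - [-0.002,0,0]
    - [-0.002,0,0]
    - [-0.002,0,0]

```text
clock: 23.38
tcp_pos: [0.5869, -0.1455, 0.3852]
orientation: [-1.336, -0.987, 0.989]
contact_force: [-0.9, 0.6, -1.6]
grip_width: 0.0387
```

```bash
python3 -c "
from h import *
go(.5868,-.1476,.262)"
```

```text
t 23.38 pos [ 0.5869 -0.1455  0.3852] yaw 73.0 F [-0.9  0.6 -1.6] w 0.0387 j [-0.15  0.4   0.38  1.77 -0.17  1.01  1.57]
 xyz [-0.006, 0.411, -0.002] rot [-0.0, -0.0, -0.001]
```

Emit:
step_arm:
  xyz:
    - [-0.006,0.08,-0.005]
    - [-0.006,0.2,-0.005]
    - [-0.006,0.31,-0.005]
    - [-0.006,0.38,-0.005]
    - [-0.006,0.405,-0.005]
    - [-0.006,0.41,-0.005]
    - [-0.006,0.41,-0.005]
  rotation:
    - [0,0,0]
    - [0,0,0]
    - [0,0,0]
    - [0,0,0]
    - [0,0,0]
    - [0,0,0]
    - [0,0,0]

```text
clock: 24.25
tcp_pos: [0.5882, -0.1476, 0.2631]
orientation: [-1.337, -0.988, 0.988]
contact_force: [-0.6, 0.1, -0.7]
grip_width: 0.0386
```

```bash
python3 -c "
from h import *
go(.5870,-.1472,.2565)
f=cam('wrist');save(f,'w14')"
```

```text
t 24.25 pos [ 0.5882 -0.1476  0.2631] yaw 73.0 F [-0.6  0.1 -0.7] w 0.0386 j [-0.1   0.55  0.33  1.86 -0.24  0.77  1.63]
 xyz [0.0, 0.022, 0.004] rot [0.001, 0.0, -0.001]
```

View pics/w14.png

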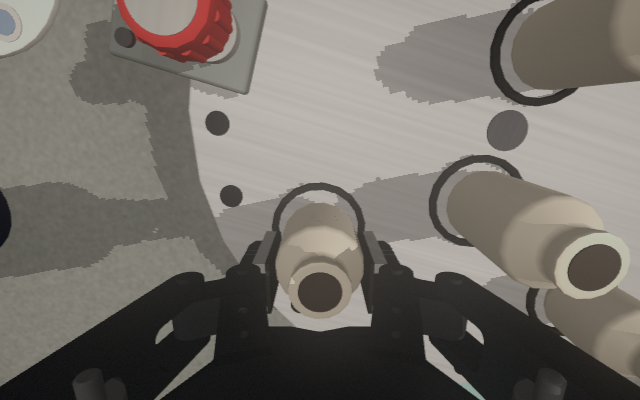

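Emit:
step_arm:
  xyz:
    - [0,0.008,0]
    - [0,0.015,0]
    - [0,0.02,0]
    - [0,0.023,0]
    - [0,0.025,0]
    - [0,0.025,0]
  rotation:
    - [0,0,0]
    - [0,0,0]
    - [0,0,0]
    - [0,0,0]
    - [0,0,0]
    - [0,0,0]

```text
clock: 25.05
tcp_pos: [0.5884, -0.1477, 0.2561]
orientation: [-1.337, -0.989, 0.988]
contact_force: [-0.1, -0.0, 3.3]
grip_width: 0.0385
```

Emit:
step_arm:
  xyz:
    - [0,0,0]
    - [0,0,0]
    - [0,0,0]
    - [0,0,0]
    - [0,0,0]
  rotation:
    - [0,0,0]
    - [0,0,0]
    - [0,0,0]
    - [0,0,0]
    - [0,0,0]
  grip: 0.25

```text
clock: 25.68
tcp_pos: [0.5884, -0.1477, 0.256]
orientation: [-1.337, -0.989, 0.988]
contact_force: [-0.1, -0.0, 0.6]
grip_width: 0.0642
```

Emit:
step_arm:
  xyz:
    - [0,-0.08,0]
    - [0,-0.2,0]
    - [0,-0.35,0]
    - [0,-0.5,0]
    - [0,-0.55,0]
    - [0,-0.55,0]
  rotation:
    - [0,0,0]
    - [0,0,0]
    - [0,0,0]
    - [0,0,0]
    - [0,0,0]
    - [0,0,0]

```text
clock: 26.42
tcp_pos: [0.5882, -0.1475, 0.4216]
orientation: [-1.338, -0.99, 0.987]
contact_force: [-0.6, 1.2, 0.3]
grip_width: 0.0641
```

```bash
python3 -c "
from h import *
go(.4762,-.1647,.38,-33.3)
f=cam('wrist');save(f,'w15')
for p in [(.5866,-.1472,.124),(.5392,.082,.124),(.598,-.0557,.142),(.4762,-.1647,.126)]:print(proj(f,p).round(1))
g=cam('side');save(g,'si2',(230,150,410,270),4.4)"
```

```text
t 26.43 pos [ 0.5882 -0.1475  0.4216] yaw 73.0 F [-0.6  1.2  0.3] w 0.0641 j [-0.16  0.36  0.4   1.73 -0.16  1.08  1.56]
 xyz [-0.164, 0.137, 0.341] rot [0.002, -0.819, -0.001]
[318.9 186.6]
[571.8  52.2]
[427.2 173.3]
[258.9  67.5]
```

View pics/w15.png

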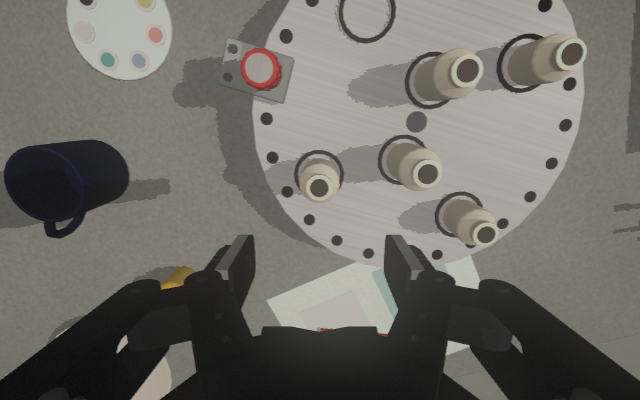

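View pics/si2.png

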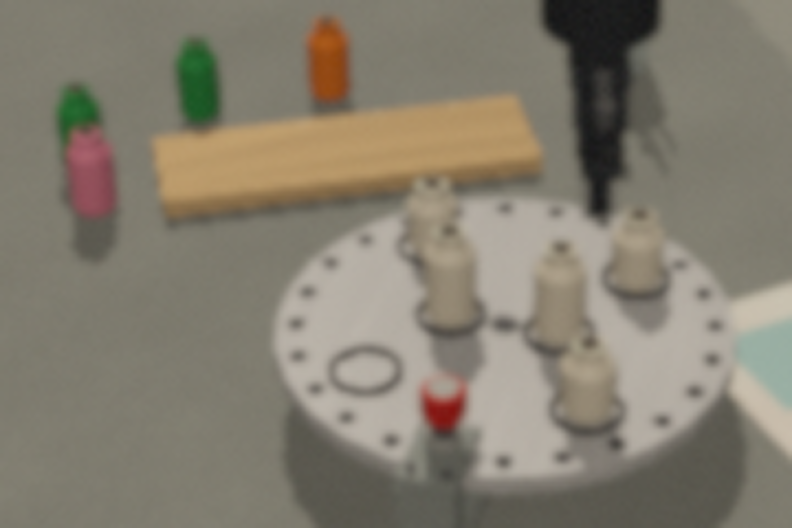

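```bash
python3 -c "
from h import *
go(.4762,-.1647,.36)"
```

```text
t 26.52 pos [ 0.5877 -0.1472  0.4194] yaw 73.0 F [ 0.5  0.3 -1.1] w 0.0643 j [-0.16  0.36  0.39  1.73 -0.16  1.08  1.56]
 xyz [-0.164, 0.198, 0.338] rot [-0.0, -0.0, -0.001]
```

Emit:
step_arm:
  xyz:
    - [-0.06,0,0.13]
    - [-0.12,0.02,0.26]
    - [-0.164,0.08,0.338]
    - [-0.164,0.15,0.338]
    - [-0.164,0.198,0.338]
    - [-0.164,0.198,0.338]
    - [-0.164,0.198,0.338]
  rotation:
    - [0,0,0]
    - [0,0,0]
    - [0,0,0]
    - [0,0,0]
    - [0,0,0]
    - [0,0,0]
    - [0,0,0]

```text
clock: 27.4
tcp_pos: [0.4768, -0.1647, 0.3602]
orientation: [-1.335, -0.988, 0.989]
contact_force: [-0.3, 0.7, 0.3]
grip_width: 0.0638
```

```bash
python3 -c "
from h import *
go(.4762,-.1647,.27)
f=cam('wrist');save(f,'w16')
print(proj(f,(.4762,-.1647,.126)))"
```

```text
t 27.4 pos [ 0.4768 -0.1647  0.3602] yaw 73.0 F [-0.3  0.7  0.3] w 0.0638 j [-0.14  0.26  0.41  2.03 -0.13  0.88  1.62]
 xyz [-0.0, 0.301, 0.002] rot [-0.0, -0.0, -0.001]
[319.18581048 210.36222209]
```

View pics/w16.png

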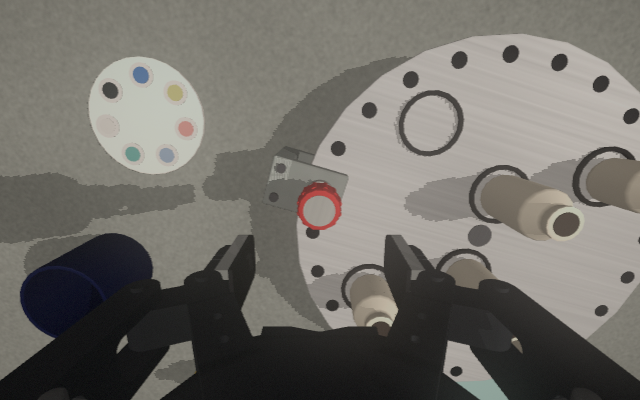

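Emit:
step_arm:
  xyz:
    - [0,0.08,0.002]
    - [0,0.19,0.002]
    - [0,0.27,0.002]
    - [0,0.3,0.002]
    - [0,0.3,0.002]
    - [0,0.3,0.002]
  rotation:
    - [0,0,0]
    - [0,0,0]
    - [0,0,0]
    - [0,0,0]
    - [0,0,0]
    - [0,0,0]

```text
clock: 28.2
tcp_pos: [0.4768, -0.1648, 0.2715]
orientation: [-1.337, -0.989, 0.988]
contact_force: [0.1, 0.6, 0.5]
grip_width: 0.0641
```

Emit:
step_arm:
  xyz:
    - [0,0,0]
    - [0,0,0]
    - [0,0,0]
    - [0,0,0]
    - [0,0,0]
    - [0,0,0]
    - [0,0,0]
  rotation:
    - [0,0,0]
    - [0,0,0]
    - [0,0,0]
    - [0,0,0]
    - [0,0,0]
    - [0,0,0]
    - [0,0,0]
  grip: 1
  force: 70

```text
clock: 29.08
tcp_pos: [0.4771, -0.1652, 0.2725]
orientation: [-1.338, -0.99, 0.987]
contact_force: [-2.1, -0.1, 8.4]
grip_width: 0.0301
```

```bash
python3 -c "
from h import *
go(.4762,-.1647,.285)
f=cam('wrist');save(f,'w17')"
```

```text
t 29.07 pos [ 0.4771 -0.1652  0.2725] yaw 73.0 F [-2.1 -0.1  8.4] w 0.0301 j [-0.09  0.4   0.36  2.09 -0.22  0.68  1.69]
 xyz [0.001, -0.042, 0.003] rot [0.002, 0.0, -0.0]
```

View pics/w17.png

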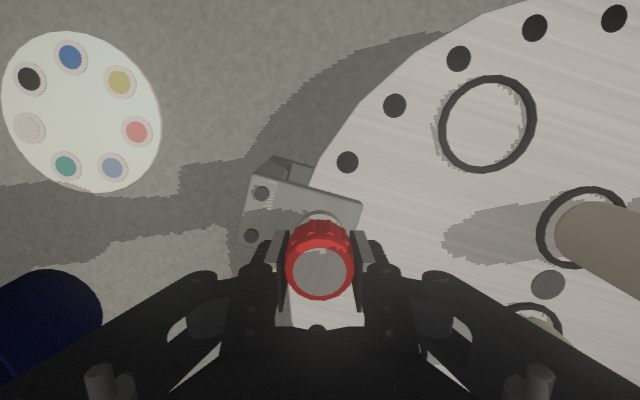

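The knob sits centred between the pads (about x=320, y=265). Now I'll pull up slowly.

Emit:
step_arm:
  xyz:
    - [0,-0.01,0]
    - [0,-0.02,0]
    - [0,-0.03,0]
    - [0,-0.04,0]
    - [0,-0.045,0]
    - [0,-0.045,0]
  rotation:
    - [0,0,0]
    - [0,0,0]
    - [0,0,0]
    - [0,0,0]
    - [0,0,0]
    - [0,0,0]

```text
clock: 29.88
tcp_pos: [0.477, -0.1652, 0.286]
orientation: [-1.338, -0.99, 0.987]
contact_force: [3.5, -1.3, -12.1]
grip_width: 0.0302
```

Emit:
step_arm:
  xyz:
    - [0,-0.003,0]
    - [0,-0.006,0]
    - [0,-0.007,0]
    - [0,-0.007,0]
  rotation:
    - [0,0,0]
    - [0,0,0]
    - [0,0,0]
    - [0,0,0]

```text
clock: 30.38
tcp_pos: [0.477, -0.1652, 0.2877]
orientation: [-1.338, -0.99, 0.987]
contact_force: [5.4, -3.1, -16.0]
grip_width: 0.0298
```

Emit:
step_arm:
  xyz:
    - [0,-0.001,0]
    - [0,-0.002,0]
    - [0,-0.002,0]
    - [0,-0.002,0]
  rotation:
    - [0,0,0]
    - [0,0,0]
    - [0,0,0]
    - [0,0,0]

```text
clock: 30.88
tcp_pos: [0.477, -0.1651, 0.2878]
orientation: [-1.339, -0.99, 0.988]
contact_force: [6.7, -2.3, -19.4]
grip_width: 0.0301
```

```bash
python3 -c "
from h import *
go(.4762,-.1647,.285)
f=cam('wrist');save(f,'w18')
g=cam('side');save(g,'si3',(230,150,410,270),4.4)"
```

```text
t 30.88 pos [ 0.477  -0.1651  0.2878] yaw 73.0 F [  6.7  -2.3 -19.4] w 0.0301 j [-0.1   0.37  0.37  2.08 -0.2   0.72  1.68]
 xyz [0.0, 0.009, 0.003] rot [0.002, 0.0, -0.001]
```

View pics/w18.png

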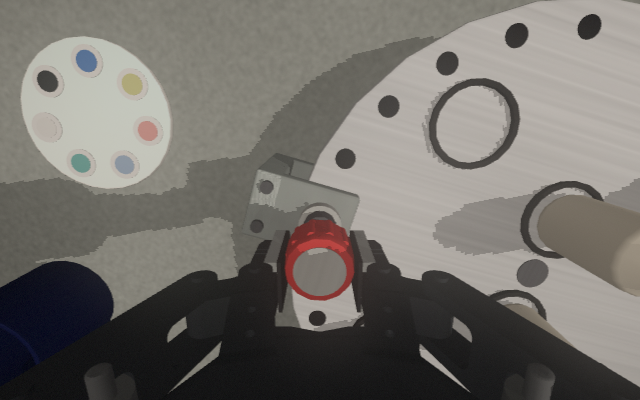

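View pics/si3.png

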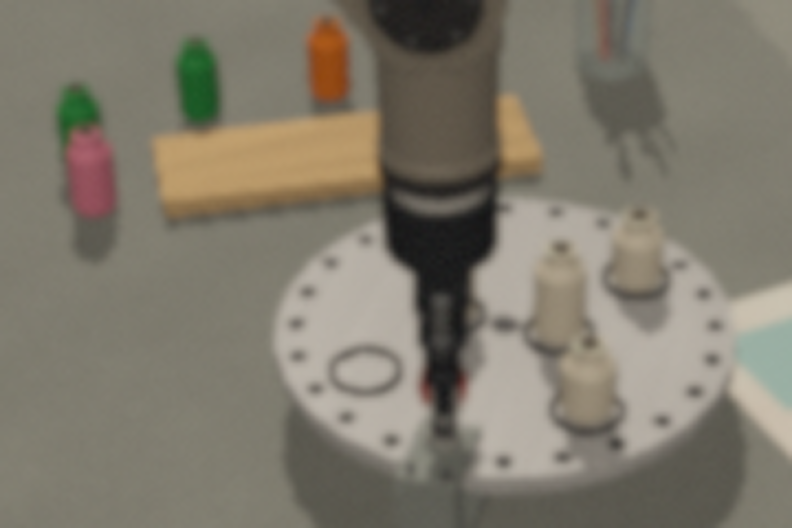

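The knob hasn't moved in the pads (still at about x=320, y=268). The TCP has risen 15.3 mm, and force now climbs from 16 to 19 N with no further travel, so it's at the hard stop. I'll do one last scene check, then hand in.

```bash
python3 -c "
from h import *
g=cam('scene');save(g,'sc3',(150,120,490,370),2.3)
go(.4762,-.1647,.285)"
```

```text
t 31.02 pos [ 0.477  -0.1651  0.2878] yaw 73.0 F [  6.7  -2.4 -19.9] w 0.0304 j [-0.1   0.37  0.37  2.08 -0.2   0.72  1.68]
 xyz [0.0, 0.009, 0.003] rot [0.002, 0.0, -0.001]
```

View pics/sc3.png

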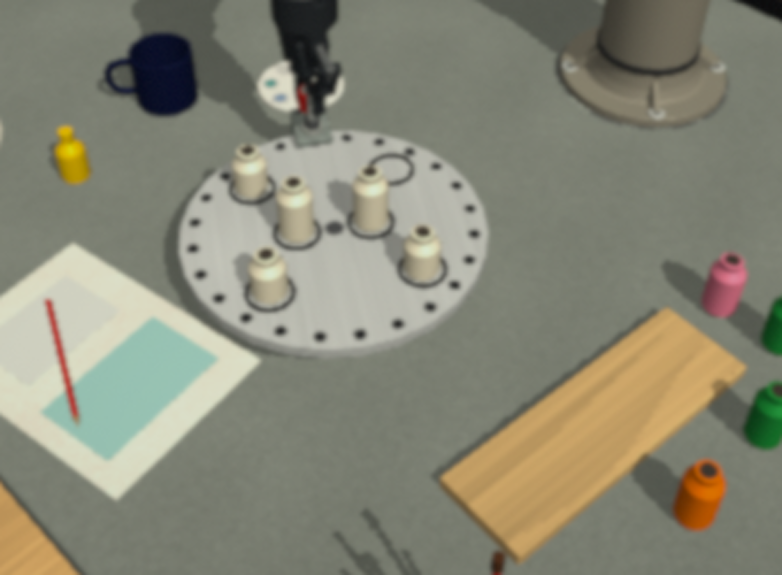

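All five vases are upright in their rings, and the mug, bottle and palette haven't moved.

```bash
python3 -c "
from bench import r
print(r.hand_in())"
```

```text
the job is handed in; nothing more can be done
None
```

The three white vases are on the turntable, and I handed the job in at about 31 s with the gripper still holding the red knob fully up. The hand-in gave no verdict.

- **Vases:** The tall vase is in the free inner ring and the two short ones are in outer rings, all set down with the plunger still seated. From above, each mouth was within about 2 px of where it should be, and the last scene picture shows all five vases upright in their rings. The tall vase went down with a brief reading of about 18 N on the wrist; the two short ones were about 3 N.
- **Plunger:** The knob rose 15.3 mm without slipping in the fingers. At the top the force climbed from 16 to about 20 N with no more travel, which puts it at the hard stop. I judged pin clearance from that travel, since the pin itself can't be seen.
- **Everything else:** The mug, paint bottle, palette and coloured look-alikes show no visible movement. None of my checks failed or disagreed.

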